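# Close the bench gauge on the sprayed sample until its ratchet clicks

### The job

Two upright bench thickness gauges stand on the wheel shop's table; one has a flat sprayed sample plate clipped under its spindle, the other is empty. On the gauge that holds the plate, turn the knurled ratchet cap on top clockwise (seen from above) until the spindle is down on the plate and the slip clutch has clearly clicked over a few times, then let go, leaving the spindle down. Do not turn the empty gauge's cap.

Things in the scene. Friction and masses are not known exactly. Their poses are not given: they have to be found in the camera images.
- cap_center (a point): centre, half-way up, of the dark knurled ratchet cap (upright, 36 mm diameter, 36 mm tall) of the fixed gauge that holds the bright sample plate (120 x 60 x 8 mm, 34 mm above the table, under the spindle). Below the cap: a slimmer thimble (22 mm diameter, 22 mm tall), then the gauge's grey arm, its top 40 mm below this point. Nothing beside the cap; pinch it from above, any yaw.
- thimble (a joint): turn of that gauge's thimble and spindle, rad, growing clockwise from above. It starts between 0.25 and 0.6 with the spindle off the plate and turns easily (0.02 N m) with the cap; at 0.9 the spindle is on the plate and it stops. Turning the cap back lifts the spindle off again.
- ratchet (a joint): slip of the cap on the thimble, rad, growing clockwise from above; 0 at the start and until the spindle is down. Then the clutch slips smoothly at about 0.09 N m; every 0.1 rad counts as a click and three or more are wanted, more does no harm. One clockwise turn of the cap by 1.35 rad (77 degrees) does the whole job from any start.
- spare_mark (a point): outer end of the white line on top of the cap of the other, empty gauge (same size, no plate), 16 mm from that cap's axis, 163 mm above the table. Leave this cap alone.
Mind the look-alikes: they are no part of the job. Leave any blue, orange or red look-alike of the part that bears cap_center alone.

How it is judged:
By the outcome, as a careful person would: the job done as asked, in the order asked, and still so for the second after the job is handed in, with the robot touching nothing.
It also fails if it takes over 29 s, if anything falls off the work surface, if the arm or the gripper's body presses on something with over 40 N, if the wrist force passes 120 N, or if a joint passes its speed limit or range.

### The arm

A 7-joint arm with a two-finger parallel gripper is mounted at the origin on the work surface. World frame = base frame: x ahead of the robot, y to its left, z up, the work surface at z = 0. Lengths are in m, angles in rad, forces in N, time in s.
With the tool pointing down it reaches from about 0.4 to 0.875 m from the base axis. Payload 6.5 kg.
Tool frame: the origin (TCP) lies between the finger pads; the fingertips stand 14 mm ahead of it and the grasp point (between the pads) lies 5 mm behind it; z points along the fingers, y is the direction in which the jaws open and shut (so a half turn about z gives the same grasp; the last joint's range is limited). The gripper opens to 88 mm and grips with 3 to 60 N. Pads are 18 mm wide; open, the fingers measure 123 mm over their backs; the gripper's body (75 mm by 187 mm) begins 45 mm behind the grasp point.
Start: joints at [-1.252, 0.536, -0.004, 1.538, 0.003, 1.067, -0.071], TCP at [0.244, 0.602, 0.253] pointing down, gripper open.
Joint ranges: [-2.7, 2.7], [-0.37, 2.16], [-1.27, 1.26], [0.24, 2.4], [-1.31, 4.45], [0.19, 1.91], [-2.76, 2.76]. Speed limits (rad/s): [2.39, 2.39, 3.14, 3.14, 3.14, 3.14, 3.14].

### API

Orientations are given as a unit quaternion [x, y, z, w].
In Python, from plant import * gives the robot as it stands.
- The arm moves only by the shell command python3 -m pendant 'ROWS' [FORCE]. ROWS is JSON, a list of rows, each a list of 7 numbers: the shift along the tool's x, y, z in m, then the turn, a rotation vector about the tool's x, y, z in degrees, then the closure, from 0 (fully open) to 1 (shut). A call has 1 to 5 rows; each row is the pose to reach, as a shift and turn from the pose commanded when the call began, along the tool's axes at that moment; what a row does not reach only later rows make up. A row lasts 1/12 s, in which the tool goes at most 41.7 mm and 7.16 degrees, less where a joint would pass 70% of its speed; a pose out of reach is approached as far as the arm can. A call with a gripper value outside its range is refused whole. The fingers move at their own pace and stop on an object; FORCE is the grip in N (left out, the last holds). Time passes only in rows, so rows that repeat a pose let the fingers close. It gives the time, the measured TCP pose, the force and the opening at its end, in the units of the state.
- get_state(): the state, without advancing time (a new reading comes with each control period).
- grab_frame(name): name is "side" or "top"; returns (picture, depth): 400x640x3 uint8, blue, green, red; 400x640 float32, m along the optical axis (not along the pixel's ray), 0 where there is no reading.
- camera_params(name): a dict with "camera_matrix" (3x3 intrinsics, pixels), "xyz" and "rotation" of the camera in the world. Camera axes: x right, y up, looking along -z (the intrinsics and any distortion apply to the point x, -y, -z); pixel columns grow to the right and rows downward; lengths in m; the calibration is good to about 2 mm. A picture is of the moment at which its call begins. camera_params takes no time and is no camera call.
- finish_job(): hands the job in, once; it reports no verdict.
The state is a dict: "time_s": time; "joint_positions": joint angles; "joint_vel": joint speeds; "joint_efforts": joint torques, N m; "tool_pos": TCP position; "eef_rot": TCP orientation; "force": force on the tool from outside, world axes, zero at the start; "torque": the same for the moment, N m; "gripper_width": finger opening in m.
Only numpy, scipy, OpenCV 4.12 (cv2) and the standard library are available. Lean on these libraries where they do the work, as an engineer would, in place of code of your own. Each camera call takes 0.05 s, during which the arm holds its last target.

## Working session

There is one attempt and no reset: what is moved stays moved. The work goes in short steps, Python scripts to look and compute and a shell command to move; the robot and the scene stay as the last step left them, time stands still between calls to the robot, and variables do not carry over. Pictures are saved under pics/ and viewed, and the job is handed in when it is done.

```bash
mkdir -p pics
cat > h.py <<'E'
from plant import *
import numpy as np, cv2
def world(name,u,v,d):
    p=camera_params(name);K=np.array(p["camera_matrix"]);R=np.array(p["rotation"]);t=np.array(p["xyz"])
    x=(u-K[0,2])/K[0,0]*d;y=(v-K[1,2])/K[1,1]*d
    return np.stack([x,-y,-d],-1)@R.T+t
E
python3 - <<'E'
from h import *
for n in("top","side"):
    i,d=grab_frame(n);cv2.imwrite(f"pics/{n}0.png",i);np.save(n+"0.npy",d);print(camera_params(n))
s=get_state();print(s)
E
```

```text
{'camera_matrix': array([[450.16996641,   0.        , 316.95929079],
       [  0.        , 450.16996641, 193.03038371],
       [  0.        ,   0.        ,   1.        ]]), 'xyz': array([0.3310418 , 0.08351332, 1.10796816]), 'rotation': array([ 0.0365009 , -0.04445682, -0.70536404,  0.7065075 ])}
{'camera_matrix': array([[501.08801958,   0.        , 312.40205179],
       [  0.        , 501.08801958, 203.32003876],
       [  0.        ,   0.        ,   1.        ]]), 'xyz': array([-0.20358   , -0.52499062,  1.09912542]), 'rotation': array([ 0.33022609, -0.14230825, -0.3510008 ,  0.8645794 ])}
{'time_s': 0.1, 'joint_positions': array([-1.25219766,  0.53707952, -0.00446148,  1.53875171,  0.00260808,
        1.0673191 , -0.07119629]), 'joint_vel': array([ 1.12664696e-03, -2.69471373e-06, -1.13249717e-03, -2.64947236e-03,
       -3.36444282e-04, -4.95414899e-04,  2.92439888e-04]), 'joint_efforts': array([ 2.31048034e-03, -5.72072268e+01,  9.93782356e-01, -2.52230430e+01,
       -5.61468420e-02,  1.34105247e-02,  2.19923118e-05]), 'tool_pos': array([0.24379284, 0.6019769 , 0.25194233]), 'eef_rot': array([ 1.91165894e-01,  9.81557435e-01, -7.70235796e-04, -9.38425140e-05]), 'force': array([-0.83174987, -0.55638972, -0.48577775]), 'torque': array([-0.0632462 ,  0.01653843,  0.04943153]), 'gripper_width': 0.0880194145085136}
```

View pics/top0.png

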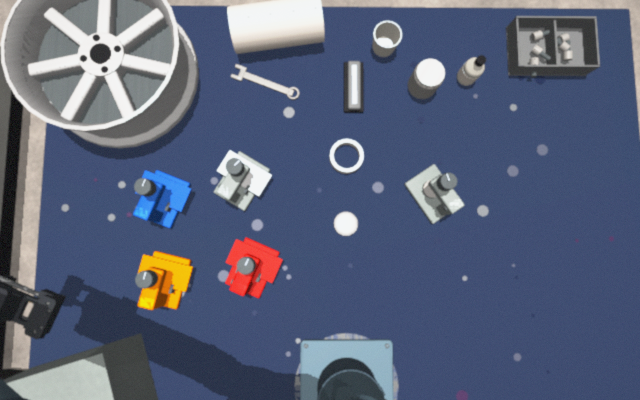

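View pics/side0.png

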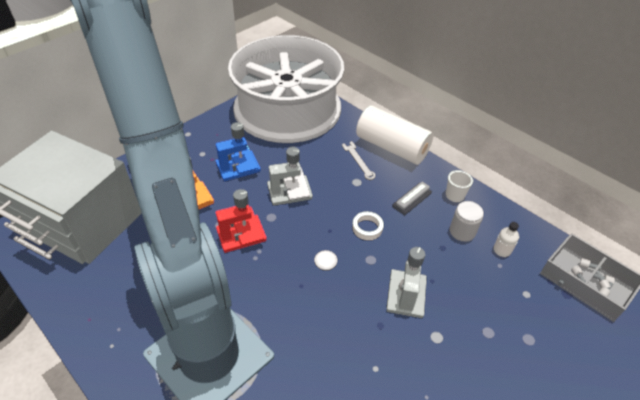

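The grey gauge at top (238,168) / side (292,155) seems to hold a bright plate. The grey one at top (447,181) looks empty. I'll zoom in to check and measure.

```bash
python3 - <<'E'
from h import *
from scipy.spatial.transform import Rotation as Ro
t=cv2.imread("pics/top0.png");s=cv2.imread("pics/side0.png")
z=lambda i,u,v:cv2.resize(i[v-35:v+35,u-45:u+45],None,fx=4.2,fy=4.2,interpolation=cv2.INTER_CUBIC)
cv2.imwrite("pics/z1.png",np.vstack([np.hstack([z(t,240,175),z(t,440,190)]),np.hstack([z(s,290,175),z(s,410,280)])]))
for n,boxes in(("top",[(215,265,145,185),(420,470,165,205)]),("side",[(280,305,142,172),(403,430,243,270)])):
    d=np.load(n+"0.npy");p=camera_params(n);K=p["camera_matrix"];R=Ro.from_quat(p["rotation"]).as_matrix()
    for (a,b,c,e) in boxes:
        v,u=np.mgrid[c:e,a:b];dd=d[c:e,a:b]
        P=np.stack([(u-K[0,2])/K[0,0]*dd,-(v-K[1,2])/K[1,1]*dd,-dd],-1)@R.T+p["xyz"]
        m=(dd>0)&(P[...,2]>.150)&(P[...,2]<.18)
        Q=P[m];print(n,m.sum(),u[m].mean(),v[m].mean(),Q.min(0),Q.max(0),Q.mean(0), np.median(Q,0))
        for zz in (P[...,2][dd>0],): print(np.histogram(zz,bins=[0,.02,.04,.06,.08,.1,.12,.14,.155,.16,.165,.17,.2])[0])
E
sed -i 's/R=np.array(p\["rotation"\])/R=__import__("scipy.spatial.transform").spatial.transform.Rotation.from_quat(p["rotation"]).as_matrix()/' h.py
```

```text
top 252 233.53571428571428 166.5079365079365 [0.47872416 0.2324846  0.15025847] [0.51483692 0.26928668 0.16822543] [0.49609025 0.25011541 0.16283122] [0.49633271 0.25055455 0.16360072]
[654 401 179   1  28 220  11  30  22 165  53   0]
top 255 447.15294117647056 181.3843137254902 [ 0.44745252 -0.22330845  0.15016737] [ 0.48374003 -0.18695753  0.16916527] [ 0.46542415 -0.20409252  0.1624253 ] [ 0.46592232 -0.20372217  0.16295429]
[836 140   0   0  64 349  26  34  14 188  38   0]
side 134 292.5820895522388 152.76865671641792 [0.47633647 0.22904427 0.15002115] [0.51531756 0.26446687 0.16783953] [0.49423175 0.2443731  0.16082334] [0.49397503 0.24354065 0.16181974]
[224   3   1   0   2 158  39  54  26  74  16   0]
side 204 416.55882352941177 254.5686274509804 [ 0.44707799 -0.22751871  0.15024064] [ 0.48297149 -0.1918309   0.16984666] [ 0.46302397 -0.21046564  0.16134983] [ 0.46242354 -0.21036991  0.16222475]
[218   0   0   0   5  55  44  63  28 126  28   0]
```

View pics/z1.png

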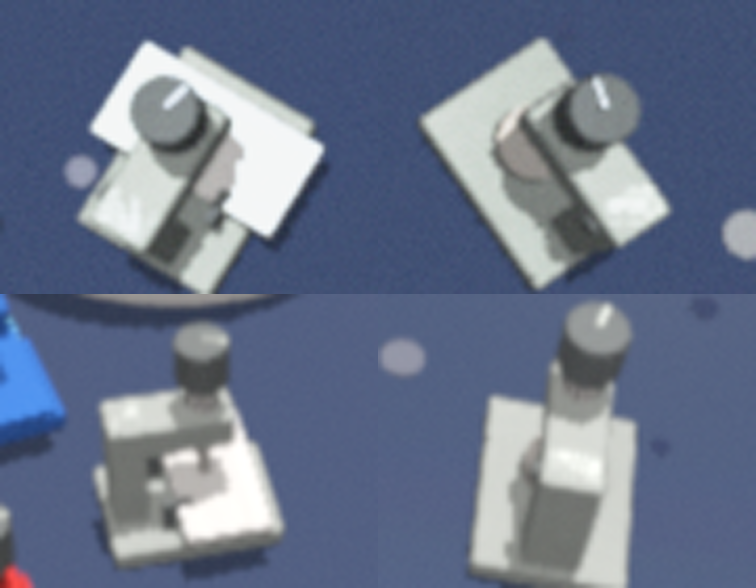

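Run:
```python
from h import *
from scipy.spatial.transform import Rotation as Ro
def ray(n,u,v,z):
    c=np.array(camera_params(n)["xyz"]);w=world(n,u,v,1.0)-c
    return c+w*(z-c[2])/w[2]
c1=ray("top",234.2,166.6,.163);c2=ray("side",293.1,151.7,.163);print(c1,c2)
c=(c1+c2)/2;c[2]=.145
s=get_state();R=Ro.from_quat(s["eef_rot"]);print(R.as_matrix())
print("center",c,"shift tool",R.inv().apply(c-s["tool_pos"]), "reach",np.hypot(*c[:2]))
```

```text
[0.49586431 0.24868078 0.163     ] [0.49662427 0.24479538 0.163     ]
[[-9.26911184e-01  3.75280464e-01 -4.78709263e-04]
 [ 3.75280754e-01  9.26910016e-01 -1.47618237e-03]
 [-1.10261994e-04 -1.54794032e-03 -9.99998796e-01]]
center [0.49624429 0.24673808 0.145     ] shift tool [-0.36730258 -0.23436879  0.10734575] reach 0.5542003915806596
```

```bash
python3 -m pendant '[[-0.03,-0.019,0,0,0,0,0],[-0.064,-0.041,0,0,0,0,0],[-0.098,-0.062,0,0,0,0,0],[-0.132,-0.084,0,0,0,0,0],[-0.166,-0.106,0,0,0,0,0]]' && python3 -m pendant '[[-0.034,-0.021,0,0,0,0,0],[-0.068,-0.043,0,0,0,0,0],[-0.102,-0.064,0,0,0,0,0],[-0.136,-0.086,0,0,0,0,0],[-0.166,-0.106,0,0,0,0,0]]' && python3 -m pendant '[[-0.02,-0.014,0,0,0,0,0],[-0.035,-0.022,0,0,0,0,0],[-0.035,-0.022,0,0,0,0,0],[-0.035,-0.022,0,0,0,0,0]]'
python3 - <<'E'
from h import *
from scipy.spatial.transform import Rotation as Ro
s=get_state();R=Ro.from_quat(s["eef_rot"]);print(s["tool_pos"],s["joint_positions"],s["force"],R.as_matrix())
print(R.inv().apply(np.array([.4964,.2475,.141])-s["tool_pos"]))
for n in("top","side"):
    i,d=grab_frame(n);cv2.imwrite(f"pics/{n}1.png",i)
    u,v=(240,175) if n=="top" else (292,150)
    cv2.imwrite(f"pics/{n}1z.png",cv2.resize(i[v-60:v+60,u-80:u+80],None,fx=4,fy=4,interpolation=2))
E
```

```text
time_s: 0.52
tool_pos: [0.3587, 0.44, 0.2524]
eef_rot: [0.191, 0.982, -0.0, -0.0]
force: [1.0, -0.6, -0.9]
gripper_width: 0.0881
time_s: 0.93
tool_pos: [0.4733, 0.2787, 0.2526]
eef_rot: [0.192, 0.981, -0.0, 0.0]
force: [0.3, -0.5, -0.2]
gripper_width: 0.088
time_s: 1.27
tool_pos: [0.4963, 0.2473, 0.2524]
eef_rot: [0.192, 0.981, -0.0, -0.0]
force: [-0.9, 0.7, -0.1]
gripper_width: 0.0879
[0.49632546 0.24730653 0.25242595] [-0.63222517  0.374135    0.11314227  1.80070446 -0.05019599  0.97016728
  0.68573877] [-0.92069877  0.69492978 -0.14536188] [[-9.26188739e-01  3.77059712e-01 -6.27110654e-04]
 [ 3.77059901e-01  9.26188850e-01 -2.12338211e-04]
 [ 5.00758711e-04 -4.33123541e-04 -9.99999781e-01]]
[-5.18855064e-05  2.55560726e-04  1.11425835e-01]
```

View pics/top1z.png

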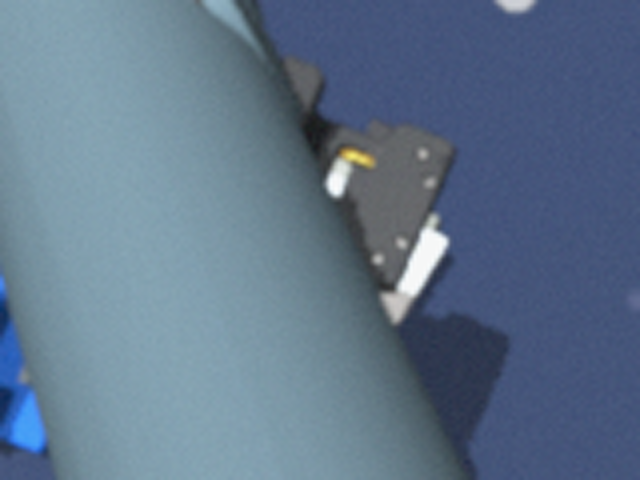

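View pics/side1z.png

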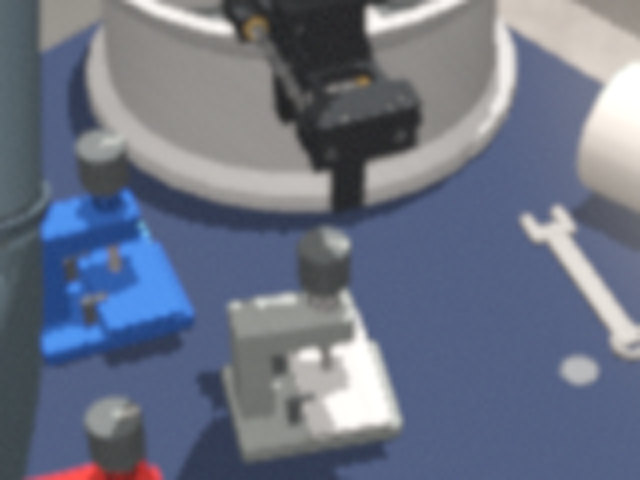

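The side view shows the fingers above the grey gauge's cap (crop 325,255), with nothing beside it. Next I descend and close gently.

```bash
python3 -m pendant '[[0,0,0.035,0,0,0,0],[0,0,0.07,0,0,0,0],[0,0,0.098,0,0,0,0],[0,0,0.11,0,0,0,0],[0,0,0.11,0,0,0,0]]' && python3 -m pendant '[[0,0,0,0,0,0,0.5],[0,0,0,0,0,0,0.7],[0,0,0,0,0,0,0.7],[0,0,0,0,0,0,0.7],[0,0,0,0,0,0,0.7]]' 8
python3 - <<'E'
from h import *
s=get_state();print(s)
E
```

```text
time_s: 1.78
tool_pos: [0.4938, 0.2483, 0.1402]
eef_rot: [0.19, 0.982, -0.002, -0.002]
force: [-0.2, 0.5, 0.4]
gripper_width: 0.0883
time_s: 2.2
tool_pos: [0.4969, 0.2482, 0.1438]
eef_rot: [0.191, 0.982, 0.001, 0.001]
force: [0.3, -0.3, 1.1]
gripper_width: 0.057
{'time_s': 2.2, 'joint_positions': array([-0.61771354,  0.52163262,  0.09576339,  1.8815146 , -0.07080178,
        0.73974819,  0.70358496]), 'joint_vel': array([ 0.00121603,  0.00605403, -0.00084019,  0.00389314, -0.00147132,
       -0.00333279, -0.00110086]), 'joint_efforts': array([-5.53439429e-02, -5.01782620e+01,  2.32308850e+00, -1.93996882e+01,
       -2.56074825e-02,  5.64518105e-02, -1.58693427e-03]), 'tool_pos': array([0.49691453, 0.24815507, 0.14379895]), 'eef_rot': array([1.91231302e-01, 9.81544529e-01, 6.55741307e-04, 7.05336756e-04]), 'force': array([ 0.33211316, -0.30225061,  1.10526406]), 'torque': array([-0.03954843, -0.01082324,  0.03636703]), 'gripper_width': 0.05704135795849902}
```

```bash
python3 -m pendant '[[0,0,0.001,0,0,0,0.8],[0,0,0.001,0,0,0,0.8],[0,0,0.001,0,0,0,0.8],[0,0,0.001,0,0,0,0.8]]' 8
python3 - <<'E'
from h import *
s=get_state();print(s["force"],s["torque"],s["gripper_width"])
E
```

```text
time_s: 2.53
tool_pos: [0.4969, 0.249, 0.142]
eef_rot: [0.191, 0.982, 0.001, 0.001]
force: [0.9, 3.9, -0.2]
gripper_width: 0.0357
[ 0.89703966  3.87848712 -0.16719117] [ 0.74435328 -0.24563088 -0.013396  ] 0.03570645625896579
```

```bash
python3 -m pendant '[[0,0.0015,0,0,0,0,0.8],[0,0.0015,0,0,0,0,0.8],[0,0.0015,0,0,0,0,0.8]]' 30
python3 - <<'E'
from h import *
s=get_state();print(s["force"],s["torque"],s["gripper_width"],s["eef_rot"],s["joint_positions"][6])
E
```

```text
time_s: 2.78
tool_pos: [0.497, 0.2492, 0.142]
eef_rot: [0.191, 0.982, -0.0, 0.0]
force: [-1.2, 0.7, 5.7]
gripper_width: 0.0351
[-1.16501952  0.65837894  5.67475817] [-0.05785807  0.1678963   0.0216139 ] 0.035143732472536625 [ 1.91213462e-01  9.81548476e-01 -4.53816392e-05  1.46821049e-05] 0.702171522977077
```

Well centred. Now I turn clockwise, which is + about tool z.

```bash
python3 -m pendant '[[0,0,0,0,0,4,0.8],[0,0,0,0,0,10,0.8],[0,0,0,0,0,16,0.8],[0,0,0,0,0,22,0.8],[0,0,0,0,0,28,0.8]]'
python3 - <<'E'
from h import *
s=get_state();print(s["force"],s["torque"],s["gripper_width"],s["eef_rot"],s["joint_positions"])
E
```

```text
time_s: 3.2
tool_pos: [0.4974, 0.2499, 0.142]
eef_rot: [0.425, 0.905, 0.001, 0.0]
force: [1.1, 2.5, 0.3]
gripper_width: 0.0352
[1.12101647 2.46360324 0.27407273] [ 0.36995158 -0.17623646  0.05087028] 0.03516376197928635 [4.25223505e-01 9.05087976e-01 7.78373046e-04 3.47738191e-04] [-0.71497952  0.53306407  0.22095539  1.88498448 -0.1664989   0.73949435
  0.29183572]
```

```bash
python3 -m pendant '[[0,0,0,0,0,6,0.8],[0,0,0,0,0,12,0.8],[0,0,0,0,0,18,0.8],[0,0,0,0,0,24,0.8],[0,0,0,0,0,30,0.8]]' && python3 -m pendant '[[0,0,0,0,0,6,0.8],[0,0,0,0,0,12,0.8],[0,0,0,0,0,18,0.8],[0,0,0,0,0,24,0.8],[0,0,0,0,0,28,0.8]]'
python3 - <<'E'
from h import *
s=get_state();print(s["force"],s["torque"],s["gripper_width"],s["eef_rot"],s["joint_positions"])
E
```

```text
time_s: 3.62
tool_pos: [0.4982, 0.2502, 0.1421]
eef_rot: [0.645, 0.764, 0.002, 0.001]
force: [4.6, 3.9, -2.1]
gripper_width: 0.0349
time_s: 4.03
tool_pos: [0.4989, 0.2502, 0.1421]
eef_rot: [0.811, 0.585, 0.002, 0.001]
force: [6.5, 4.3, -4.1]
gripper_width: 0.035
[ 6.54804233  4.33534167 -4.12801649] [ 0.57143647 -1.21994062  0.09214226] 0.0350069731169276 [8.10706529e-01 5.85447383e-01 2.37295264e-03 8.09387195e-04] [-0.90905948  0.57068674  0.48316867  1.89507081 -0.37151003  0.75973186
 -0.53919647]
```

The z torque is 0.092 N m, so the clutch is slipping. I'll add some margin, check, then release.

```bash
python3 -m pendant '[[0.0005,0.001,0,0,0,6,0.8],[0.001,0.0015,0,0,0,12,0.8],[0.001,0.0015,0,0,0,18,0.8],[0.001,0.0015,0,0,0,22,0.8],[0.001,0.0015,0,0,0,22,0.8]]'
python3 - <<'E'
from h import *
s=get_state();print(s["force"],s["torque"],s["gripper_width"],s["eef_rot"])
i,d=grab_frame("side");cv2.imwrite("pics/side2.png",cv2.resize(i[90:210,212:372],None,fx=4,fy=4,interpolation=2))
E
```

```text
time_s: 4.45
tool_pos: [0.4997, 0.25, 0.142]
eef_rot: [0.907, 0.421, 0.001, 0.0]
force: [3.7, 1.2, 1.0]
gripper_width: 0.0353
[3.69630023 1.18012731 1.04325172] [ 0.24350225 -0.53228052 -0.05460829] 0.03534837129174776 [9.07000636e-01 4.21127477e-01 1.15262246e-03 4.07217453e-04]
```

View pics/side2.png

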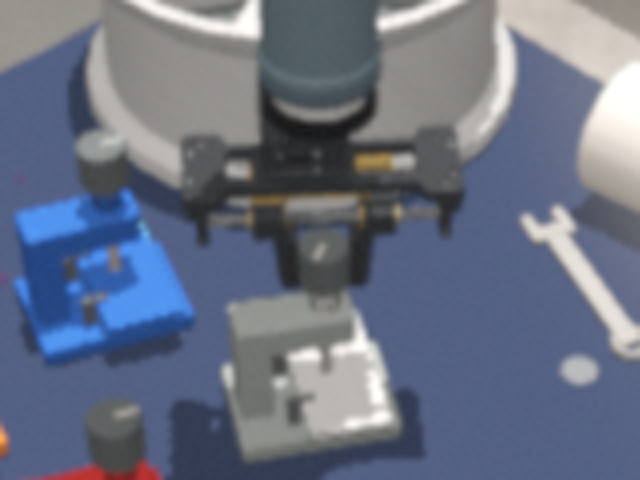

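The cap's white mark (crop 320,250) has turned and the cap sits between both fingers. The z torque changed sign at the stop, so I'll open while still creeping clockwise. That way no rebound can turn the thimble back.

```bash
python3 -m pendant '[[0,0,0,0,0,4,0.8],[0,0,0,0,0,8,0.8],[0,0,0,0,0,12,0.8],[0,0,0,0,0,14,0.4],[0,0,0,0,0,16,0]]'
python3 - <<'E'
from h import *
s=get_state();print(s["force"],s["torque"],s["gripper_width"],s["eef_rot"])
E
python3 -m pendant '[[0,0,0,0,0,1,0],[0,0,0,0,0,1,0],[0,0,0,0,0,1,0],[0,0,0,0,0,1,0],[0,0,0,0,0,1,0]]'
```

```text
time_s: 4.92
tool_pos: [0.498, 0.2492, 0.1414]
eef_rot: [0.956, 0.292, -0.001, 0.0]
force: [-0.5, 0.1, -0.4]
gripper_width: 0.0463
[-0.50817309  0.10279536 -0.42177033] [-0.06667481  0.12935598 -0.00605404] 0.046321007618375105 [ 9.56330312e-01  2.92286812e-01 -8.56759806e-04  1.38521118e-04]
time_s: 5.33
tool_pos: [0.4985, 0.2496, 0.1417]
eef_rot: [0.959, 0.284, -0.0, -0.0]
force: [-0.4, 0.9, 0.0]
gripper_width: 0.0797
```

Released. Next: rise straight up, move aside, and check.

```bash
python3 -m pendant '[[0,0,-0.02,0,0,0,0],[0,0,-0.05,0,0,0,0],[0,0,-0.085,0,0,0,0],[0,0,-0.12,0,0,0,0],[0,0,-0.13,0,0,0,0]]' && python3 -m pendant '[[0,0.03,0,0,0,0,0],[0,0.07,0,0,0,0,0],[0,0.11,0,0,0,0,0],[0,0.14,0,0,0,0,0],[0,0.14,0,0,0,0,0]]'
python3 - <<'E'
from h import *
for n,u,v in(("side",292,175),("top",240,175)):
    i,d=grab_frame(n);a=cv2.imread(f"pics/{n}0.png")
    f=lambda i:cv2.resize(i[v-45:v+35,u-45:u+45],None,fx=4.2,fy=4.2,interpolation=2)
    cv2.imwrite(f"pics/{n}3.png",np.hstack([f(a),f(i)]))
    if n=="side": print((cv2.absdiff(a,i)[230:320,380:440].max(-1)>60).sum())
E
```

```text
time_s: 5.75
tool_pos: [0.5009, 0.25, 0.2765]
eef_rot: [0.959, 0.284, 0.003, -0.001]
force: [0.1, 0.6, -0.2]
gripper_width: 0.0879
time_s: 6.17
tool_pos: [0.5773, 0.1245, 0.2722]
eef_rot: [0.96, 0.279, 0.001, 0.002]
force: [-0.3, -0.5, 0.7]
gripper_width: 0.0878
0
```

View pics/side3.png

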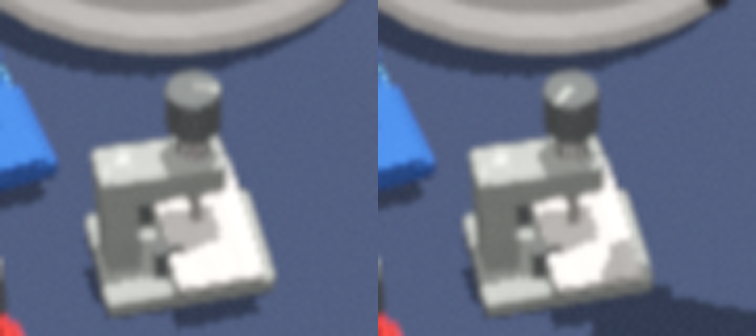

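View pics/top3.png

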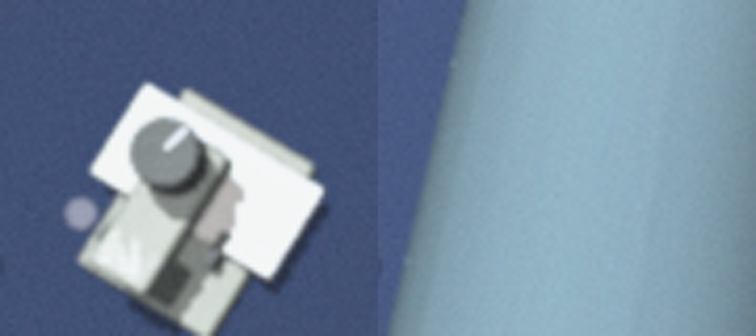

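The side pair shows the plate still in place, the spindle reaching it, and the cap mark swung from the right (215,90) to the lower left (565,95). I'll compute the turn from the mark.

Run:
```python
from h import *
c=np.array(camera_params("side")["xyz"])
a=cv2.imread("pics/side0.png");b,_=grab_frame("side");cv2.imwrite("pics/side4.png",b)
out=[]
for nm,i in(("before",a),("after",b)):
    r=i[143:161,282:304].min(-1).astype(float)
    z=[]
    g=cv2.resize(r,None,fx=20,fy=20,interpolation=2);out.append(g)
    m=(r>r[:11].mean()+40)
    v,u=np.nonzero(m);v=v+143;u=u+282
    for x,y in zip(u,v):
        w=world("side",x,y,1.)-c;p=c+w*(.163-c[2])/w[2]
        if np.hypot(*(p[:2]-[.4977,.2470]))<.02:z.append(p[:2]-[.4977,.2470])
    z=np.array(z);print(nm,len(z),z.mean(0) if len(z) else 0,np.degrees(np.arctan2(*z.mean(0)[::-1])) if len(z) else 0)
cv2.imwrite("pics/m.png",np.clip(np.vstack(out),0,255).astype(np.uint8)[:, :])
```

```text
before 67 [0.00062286 0.00166136] 69.44836083700422
after 66 [-0.0003899   0.00195727] 101.26629421220854
```

View pics/m.png

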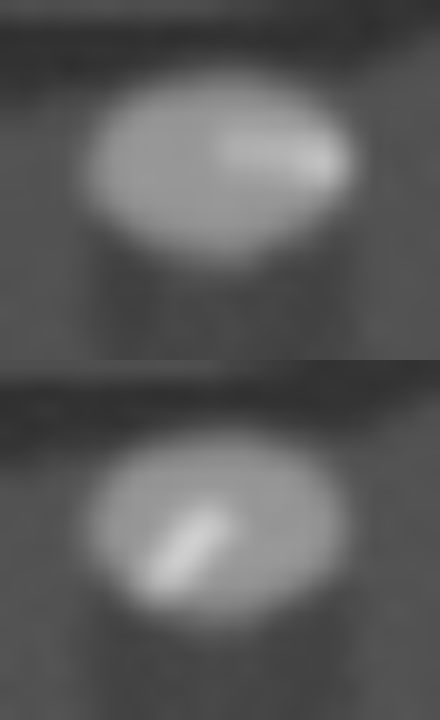

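The mask threshold took in the whole disc, so the computed angles mean nothing. The enlarged mark is clear, though. It goes from about +3° to about −128° on the ellipse, roughly 125–130° clockwise and well over the 77° needed. The empty gauge is unchanged, so I'm handing in.

```bash
python3 -c "
from plant import *
print(finish_job(), get_state()['time_s'])"
```

```text
the job is handed in; nothing more can be done
the job is handed in; nothing more can be done
```

The job is handed in, after about 6.3 s of robot time. I pinched the cap of the grey gauge holding the plate, turned it about 120° clockwise, and opened the fingers while still turning so the spindle would not lift back. I then rose clear and moved the arm aside.

**Checks that passed:**
- **Clutch:** the z torque read about 0.09 N m during the turn, which matches the slip clutch.
- **Cap turn:** judged by eye from enlarged side views, the white mark moved about 125–130° clockwise. The full job needs 77°.
- **Plate and spindle:** the plate is still clipped in place. The spindle looks down on it in the side view, but I did not measure its height.
- **Empty gauge:** its area in the side picture shows no change from before to after.
- **Contact:** nothing was touching the gripper at the end, and the forces I read stayed under 10 N.

**Checks that failed or disagreed:**
- My automatic mark-angle script caught the whole cap disc and gave no usable angle, so I read the mark by eye instead.
- The top camera's final view of the gauge was blocked by the arm.
- The z torque briefly read −0.055 N m at one stop, so I turned further clockwise before and during release.

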